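Zero the bench dial gauge against a straightedge

ROBOT

A 6-joint arm with a two-finger parallel gripper is mounted at the origin on the work surface. World frame = base frame: x ahead of the robot, y to its left, z up, the work surface at z = 0. Lengths are in m, angles in rad, forces in N, time in s.
With the tool pointing down it reaches from about 0.225 to 0.875 m from the base axis. Payload 3.4 kg.
Tool frame: the origin (TCP) lies midway between the tips of the shut fingers; the grasp point (between the pads) lies 19 mm behind it; z points along the fingers, y is the line along which they close (so a half turn about z gives the same grasp; the last joint's range is limited). The gripper opens to 85 mm and grips with 20 to 120 N. Pads are 22 mm wide; open, the fingers measure 114 mm over their backs; the gripper's body (76 mm by 85 mm) begins 54 mm behind the grasp point. The pads swing forward as they close: fully open they stand 13 mm farther back than shut.
Start: joints at [-1.257, 0.276, 1.505, -0, 1.361, -0.121], TCP at [0.242, -0.522, 0.231] pointing down, gripper open.
Joint ranges: [-2.89, 2.89], [-0.75, 2.08], [0.22, 2.7], [-1.18, 4.32], [0.11, 2.71], [-2.7, 2.7]. Speed limits (rad/s): [2.57, 2.57, 3.14, 3.14, 3.14, 3.14].

INTERFACE

Orientations are given as a unit quaternion [w, x, y, z].
In Python, from bench import * gives the robot as it stands. The module is installed in compiled form; this text tells all that it offers.
- The arm moves only by the tool drive_tool, never from a script. Its arguments are lists of equal length, an entry for each row: "linear": the shift along the tool's x, y, z in mm, a list of three; "dr": the turn, a rotation vector about the tool's x, y, z in degrees, a list of three. A call has 1 to 5 rows; each row shifts and turns the commanded pose from where the row before left it, along the tool's axes as they then stand; what a row does not reach is not made up. A row lasts 1/12 s, in which the tool goes at most 41.7 mm and 7.16 degrees, less where a joint would pass 70% of its speed; a pose out of reach is approached as far as the arm can. A call with a gripper value outside its range is refused whole. "hand" is the opening, from 0 (shut) to 1 (fully open), set as the call begins (left out, the last holds). The fingers move at their own pace and stop on an object; the grip force is fixed at half the most. Time passes only in rows, so rows that do not move let the fingers close. It gives the time, the measured TCP pose, the force, the opening and the grip force at its end, in the units of the state.
- state(): the state, without advancing time (a new reading comes with each control period).
- snapshot(name): name is "side" or "top" or "wrist"; returns the picture (480x640x3 uint8, blue, green, red); there is no depth.
- camera_info(name): a dict with "mtx" (3x3 intrinsics, pixels), "extrinsics" (4x4, takes a point from world to camera coordinates); the wrist camera has in their place "tool_from_camera" (4x4, takes a point from camera to tool coordinates, whose origin is the TCP and whose axes are the flange's). Camera axes: x right, y down, z forward; pixel columns grow to the right and rows downward; lengths in m; the calibration is good to about 2 mm. A picture is of the moment at which its call begins: read the wrist's pose just before it. camera_info takes no time and is no camera call.
- finish_job(): hands the job in; it is judged then, once.
Trained networks look in the newest picture that a camera, given by its name, has taken for a name from the list of things; names that differ only in an ending like _2 or _b are one class to them, and where a whole thing is asked for, a point or a joint stands for the part that bears it (a point fixed in the world has none). Each returns a list of dicts, best first, with "p" (0 to 1); they miss things now and then, are a little off and sometimes report something else, mostly with a low value. They report only what shows in the picture. A call takes as long as a camera call. They do not tell look-alikes from the thing itself.
- outline_of(camera, query): "pixels" (480x640 bool, what is visible of it) and "xy" ([column, row] in pixels, amid what is visible of it).
The state is a dict: "time": time; "qpos": joint angles; "joint_vel": joint speeds; "joint_torque": joint torques, N m; "position": TCP position; "tool_rot": TCP orientation; "force": force on the tool from outside, world axes, zero at the start; "torque": the same for the moment, N m; "finger_gap": finger opening in m; "grasp_force": force on a finger pad.
Only numpy, scipy, OpenCV 4.12 (cv2) and the standard library are available. Lean on these libraries where they do the work, as an engineer would, in place of code of your own. Each camera call takes 0.05 s, during which the arm holds its last target. There are 200 camera calls.

TASK

Lay the metal straightedge flat on the bench, rib up, flush along the front edge of the dial gauge's plate and about centred on the plunger, so that it pushes the plunger fully in and stays there when let go. Then, with the straightedge left in place, turn the gauge's dial by its round knob until the zero wedge lies at the tip of the pointer, and let go. Leave the bottle, the beaker and the mortar where they stand.

Things in the scene. Friction and masses are not known exactly. Their poses are not given: they have to be found in the camera images.
- gauge: Gauge fixture, fixed. Aluminium plate 180 (x) x 200 (y) x 20 mm high, origin under it on the bench; x points from its front edge backwards, y along the edge. Front edge: upright face at x=-100 mm. A plunger (10 mm thick, spring about 1.2 N) sticks 8 mm out of it at y=0, 10 mm up. Round housing, 132 mm diameter, at x=+20 mm, top 50 mm up. Dark cover between edge and housing: 30 mm up.
- knob_grip (a point): On the knob's upright axis, 80 mm above the bench, where to grip. Black fluted round knob, 48 mm diameter, from 54 to 88 mm above the bench, fixed to the middle of the dial: a white disc, 112 mm diameter, top 54 mm up. Both turn together, over a full turn either way, against about 0.06 N m, and stay where left.
- zero_mark (a point): Point on the dial's zero mark, 46 mm from the knob axis: a broad black wedge (15 mm wide at the rim, pointing inwards). It turns with the dial; the other marks are thin short ticks.
- pointer_tip (a point): On the pointer, near its tip, 46 mm from the knob axis: a dark needle 4 mm wide just above the dial (57 mm up), 49 mm long, that comes out from under the knob. It does not turn with the dial but with the plunger: 0.15 rad clockwise from above per mm pushed in. Fingers pass through it.
- dial (a joint): Angle of dial and knob, rad, growing anticlockwise seen from above; 0 when the zero wedge points straight at the plate's front edge.
- plunger (a joint): How far the plunger is pushed in, m: 0 when free, 0.008 when the straightedge is flush.
- straightedge: Metal straightedge lying flat, about 0.6 kg: a foot 50 wide (its x) x 170 long (its y) x 18 mm high, with a grip rib along its middle, 14 wide x 120 long, from 18 to 48 mm above the bench. Origin at the middle of its underside. Either long side of the foot may go against the plate. A push high on the rib can tip it.
- bottle: Amber glass bottle with a black cap, diameter 66 mm, 130 mm high, upright; origin at the centre of its underside. Leave alone.
- beaker: Glass beaker, diameter 70 mm, 95 mm high, upright; origin at the centre of its underside. Leave alone.
- mortar: White ceramic mortar bowl, diameter 100 mm, 55 mm high; origin at the centre of its underside. Leave alone.
Mind the look-alikes: they are no part of the job. What is shaped like the straightedge but pink or red is not meant.

How it is judged:
On the way, in this order (a step that is already met when the one before it is completed fails the run):
1. the straightedge lies flush along the plate's front edge with the plunger in, let go (value of joint plunger above 0.007 m and angle between the y axis of straightedge and the y axis of gauge, either way round below 0.025 rad and angle between straightedge's own z axis and vertical below 0.05 rad and y of straightedge in the frame of gauge between -0.04 and 0.04 m and linear speed of straightedge below 0.02 m/s and contact force between the fingers and straightedge below 0.1 N), for 0.2 s.
2. the zero wedge lies at the pointer's tip, the straightedge still flush (all of step 1 and horizontal distance between zero_mark and pointer_tip below 0.0035 m), for 0.2 s.
At the end, for the whole second after the job is handed in: Straightedge flat, let go, parallel to the front edge within 0.025 rad, its middle within 40 mm of the plunger along the edge, plunger in by over 7 mm; zero mark within 3.5 mm of the pointer tip, dial still; bottle, beaker and mortar moved by less than 20 mm (all of step 2 and velocity of joint dial between -0.05 and 0.05 rad/s); the robot touches nothing.
It fails at once if the bottle is moved by more than 20 mm (distance of bottle from where it was at the start of the episode above 0.02 m).
It fails at once if the beaker is moved by more than 20 mm (distance of beaker from where it was at the start of the episode above 0.02 m).
It fails at once if the mortar is moved by more than 20 mm (distance of mortar from where it was at the start of the episode above 0.02 m).
It also fails if it takes over 72 s, if anything falls off the work surface, if the arm or the gripper's body presses on something with over 40 N, if the wrist force passes 120 N, or if a joint passes its speed limit or range.

## Working session

There is one attempt and no reset: what is moved stays moved. The work goes in short steps, Python scripts to look and compute and a tool call to move; the robot and the scene stay as the last step left them, time stands still between calls to the robot, and variables do not carry over. Pictures are saved under pics/ and viewed, at most 10 in all, crops included, and the job is handed in when it is done.

Besides the shell and the picture viewer there is one more tool, called after "Call:" as a command line: name --argument value ..., lists and objects as JSON in quotes. drive_tool: Moves the arm, as the interface text tells. Its arguments: {"type":"object","properties":{"linear":{"type":"array","items":{"type":"array","items":{"type":"number"}}},"dr":{"type":"array","items":{"type":"array","items":{"type":"number"}}},"hand":{"type":"number"}},"required":["linear","dr"]}

```bash
mkdir -p pics; python3 - <<'E'
from bench import *
import cv2,numpy as np
s=state();print(s['time'],s['position'],s['tool_rot'],s['finger_gap'])
for c in('top','side'):
    im=snapshot(c);cv2.imwrite(f'pics/{c}0.png',im)
    i=camera_info(c);print(c,np.round(i['mtx'],1).tolist(),np.round(i['extrinsics'],4).tolist())
    for q in('straightedge','gauge','knob_grip','zero_mark','pointer_tip','bottle','beaker','mortar'):
        print(q,[(round(r['p'],2),np.round(r['xy']).tolist(),int(r['pixels'].sum())) for r in outline_of(c,q)][:4])
print(camera_info('wrist'))
E
```

```text
0.0 [ 0.24202716 -0.52099774  0.23041274] [-9.29619123e-04  9.76462566e-01  2.15684918e-01 -9.21989041e-05] 0.08536907660786597
top [[537.6, 0.0, 325.2], [0.0, 537.6, 237.5], [0.0, 0.0, 1.0]] [[-0.0165, -0.9998, 0.0057, 0.116], [-0.9928, 0.0157, -0.1184, 0.5626], [0.1183, -0.0076, -0.9929, 1.3085], [0.0, 0.0, 0.0, 1.0]]
straightedge [(0.94, [204.0, 169.0], 1351), (0.83, [236.0, 259.0], 1399), (0.65, [152.0, 235.0], 1464), (0.57, [206.0, 334.0], 1500)]
gauge []
knob_grip [(0.89, [365.0, 213.0], 5579), (0.67, [233.0, 257.0], 1386)]
zero_mark [(0.75, [364.0, 196.0], 1581), (0.39, [491.0, 265.0], 793)]
pointer_tip []
bottle [(0.57, [489.0, 266.0], 808)]
beaker [(0.93, [266.0, 172.0], 746)]
mortar [(0.9, [484.0, 167.0], 1260)]
side [[520.6, 0.0, 316.4], [0.0, 520.6, 247.9], [0.0, 0.0, 1.0]] [[-0.7395, -0.6731, -0.0119, 0.4506], [-0.4072, 0.4613, -0.7883, 0.2443], [0.5361, -0.5781, -0.6152, 1.1006], [0.0, 0.0, 0.0, 1.0]]
straightedge [(0.91, [288.0, 398.0], 2226), (0.89, [156.0, 294.0], 1691), (0.62, [247.0, 328.0], 1855), (0.6, [153.0, 370.0], 1932)]
gauge [(0.9, [310.0, 236.0], 3506)]
knob_grip [(0.56, [308.0, 241.0], 3577)]
zero_mark [(0.78, [300.0, 226.0], 925)]
pointer_tip []
bottle [(0.95, [420.0, 201.0], 899)]
beaker [(0.69, [216.0, 254.0], 1034)]
mortar [(0.91, [353.0, 179.0], 646)]
{'mtx': array([[365.35943811,   0.        , 322.95597091],
       [  0.        , 365.35943811, 243.72173756],
       [  0.        ,   0.        ,   1.        ]]), 'tool_from_camera': array([[-6.48165803e-05, -9.50091521e-01, -3.11971308e-01,
         7.95436783e-02],
       [ 9.99999775e-01,  1.46659772e-04, -6.54408806e-04,
         6.31593704e-05],
       [ 6.67501899e-04, -3.11971281e-01,  9.50091298e-01,
        -1.43056193e-01],
       [ 0.00000000e+00,  0.00000000e+00,  0.00000000e+00,
         1.00000000e+00]])}
```

```bash
python3 - <<'E'
import cv2
im=cv2.imread('pics/top0.png');c=cv2.resize(im[110:380,110:540],None,fx=1.86,fy=1.86,interpolation=cv2.INTER_CUBIC);cv2.imwrite('pics/top0c.png',c)
E
```

```text
(no output)
```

View pics/top0c.png

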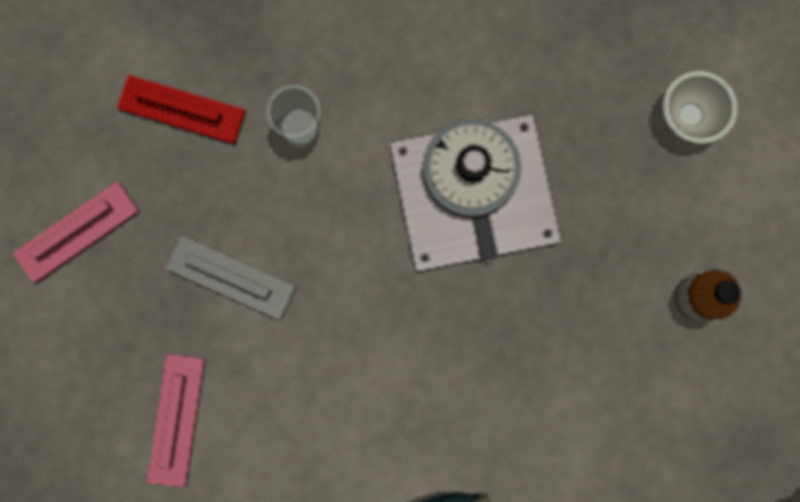

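View pics/side0.png

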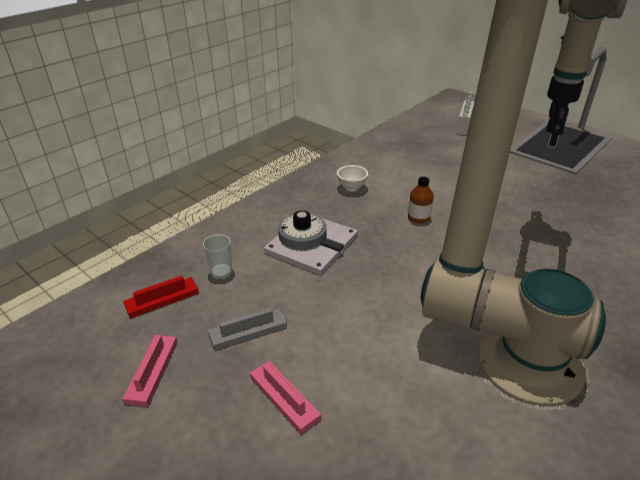

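The images show four straightedge shapes in the top view: red (204,169), pink (152,235), pink (206,334) and grey (236,259). Only the grey one is metal-coloured, and the enlarged crop confirms it. The gauge is at about (365,213) with its front edge towards the robot and its wedge at upper left. The pointer is to the right.

```bash
cat > h.py <<'E'
from bench import *
import cv2,numpy as np
from scipy.spatial.transform import Rotation as R
def toolT(s):
    T=np.eye(4);q=s['tool_rot'];T[:3,:3]=R.from_quat([q[1],q[2],q[3],q[0]]).as_matrix();T[:3,3]=s['position'];return T
def cam(c,s=None):
    i=camera_info(c)
    E=i['extrinsics'] if c!='wrist' else np.linalg.inv(toolT(s)@i['tool_from_camera'])
    return np.array(i['mtx']),np.array(E)
def ray(KE,uv,z):
    K,E=KE;uv=np.atleast_2d(uv).astype(float)
    d=np.c_[uv,np.ones(len(uv))]@np.linalg.inv(K).T@E[:3,:3]; o=-E[:3,:3].T@E[:3,3]
    return o+d*((z-o[2])/d[:,2])[:,None]
def proj(KE,P):
    K,E=KE;p=np.atleast_2d(P)@E[:3,:3].T+E[:3,3];p=p@K.T;return p[:,:2]/p[:,2:]
def rect(KE,mask,z):
    m=mask.astype(np.uint8);n,l,st,_=cv2.connectedComponentsWithStats(m)
    m=l==1+st[1:,4].argmax();v,u=np.nonzero(m);P=ray(KE,np.c_[u,v],z)[:,:2]
    (c,wh,a)=cv2.minAreaRect((P*1000).astype(np.float32))
    if wh[0]<wh[1]: a+=90; wh=wh[::-1]
    return np.round(c,1),np.round(wh,1),round((a+90)%180-90,2)   # mm, long axis angle deg
E
python3 - <<'E'
from h import *
T=cam('top');S=cam('side')
f=lambda p:np.array(p)/1.8605+110
cr=f([(390,143),(533,115),(560,242),(415,271)])
P=ray(T,cr,.02)[:,:2];print(P.round(4).tolist())
print([np.linalg.norm(P[i]-P[i-1]).round(4) for i in range(4)])
front=(P[2]+P[3])/2;ydir=P[3]-P[2];ydir/=np.linalg.norm(ydir);print('front',front,np.degrees(np.arctan2(*ydir[::-1])))
for n,uv,z in [('knobtop',(474,161),.088),('wedge',(441,145),.054),('tip',(511,171),.057),('plungerend',(487,262),.01),('beaker',(297,128),0),('bottle',(690,310),0),('mortar',(690,118),0)]: print(n,ray(T,f([uv]),z).round(4))
for c,KE,xy in(('top',T,(236,259)),('side',S,(247,328))):
    snapshot(c)
    for r in outline_of(c,'straightedge'):
        if np.hypot(*(np.array(r['xy'])-xy))<15:print(c,rect(KE,r['pixels'],.018))
E
```

```text
[[0.6963, 0.1188], [0.7325, -0.0785], [0.5561, -0.1094], [0.5199, 0.0878]]
[np.float64(0.1791), np.float64(0.2006), np.float64(0.1791), np.float64(0.2005)]
front [ 0.53799919 -0.0108426 ] 100.41784605618078
knobtop [[0.6561 0.01   0.088 ]]
wedge [[0.6852 0.0507 0.054 ]]
tip [[ 0.6479 -0.0414  0.057 ]]
plungerend [[ 0.5314 -0.0107  0.01  ]]
beaker [[0.7238 0.2479 0.    ]]
bottle [[ 0.4622 -0.2871  0.    ]]
mortar [[ 0.7297 -0.3007  0.    ]]
top (array([515.6, 336.8]), array([171.7,  49.5]), 64.8)
side (array([515.3, 335.4]), array([175.2,  80.4]), 66.62)
```

Call:
drive_tool --linear '[[24.4,-26.5,0],[24.4,-26.5,0],[24.4,-26.5,0],[24.4,-26.5,0],[24.4,-26.5,0]]' --dr '[[0,0,0],[0,0,0],[0,0,0],[0,0,0],[0,0,0]]' --hand 1

```text
time: 1.52
position: [0.2972, -0.3484, 0.2313]
tool_rot: [0.0, 0.977, 0.215, 0.0]
force: [1.0, -0.1, -1.0]
finger_gap: 0.0853
grasp_force: 0.0
```

Call:
drive_tool --linear '[[24.4,-26.5,0],[24.4,-26.5,0],[24.4,-26.5,0],[24.4,-26.5,0],[24.4,-26.5,0]]' --dr '[[0,0,0],[0,0,0],[0,0,0],[0,0,0],[0,0,0]]'

```text
time: 1.93
position: [0.3521, -0.1768, 0.2316]
tool_rot: [0.0, 0.977, 0.215, 0.0]
force: [1.1, -0.7, 0.5]
finger_gap: 0.0852
grasp_force: 0.0
```

Call:
drive_tool --linear '[[24.4,-26.5,0],[24.4,-26.5,0],[24.4,-26.5,0],[24.4,-26.5,0],[24.4,-26.5,0]]' --dr '[[0,0,0],[0,0,0],[0,0,0],[0,0,0],[0,0,0]]'

```text
time: 2.35
position: [0.4069, -0.0051, 0.2316]
tool_rot: [0.0, 0.976, 0.216, 0.0]
force: [1.2, 0.1, -0.5]
finger_gap: 0.0852
grasp_force: 0.0
```

Call:
drive_tool --linear '[[24.4,-26.5,0],[24.4,-26.5,0],[24.4,-26.5,0],[24.4,-26.5,0],[24.4,-26.5,0]]' --dr '[[0,0,0],[0,0,0],[0,0,0],[0,0,0],[0,0,0]]'

```text
time: 2.77
position: [0.4618, 0.1667, 0.2315]
tool_rot: [0.0, 0.976, 0.216, 0.0]
force: [0.7, -0.8, -0.1]
finger_gap: 0.0855
grasp_force: 0.0
```

Call:
drive_tool --linear '[[24.4,-26.5,0],[24.4,-26.5,0],[24.4,-26.5,0],[24.4,-26.5,0],[24.4,-26.5,0]]' --dr '[[0,0,0],[0,0,0],[0,0,0],[0,0,0],[0,0,0]]'

```text
time: 3.18
position: [0.5166, 0.3382, 0.2313]
tool_rot: [0.0, 0.976, 0.216, 0.0]
force: [-0.3, 0.0, 0.2]
finger_gap: 0.0857
grasp_force: 0.0
```

Call:
drive_tool --linear '[[0,0,12],[0,0,12],[0,0,12],[0,0,12],[0,0,12]]' --dr '[[0,0,-7],[0,0,-7],[0,0,-7],[0,0,-7],[0,0,-7]]'

```text
time: 3.6
position: [0.5163, 0.3365, 0.1706]
tool_rot: [0.0, 0.865, 0.502, -0.0]
force: [0.0, 0.4, 0.1]
finger_gap: 0.0852
grasp_force: 0.0
```

Call:
drive_tool --linear '[[0,0,0],[0,0,0],[0,0,0]]' --dr '[[0,0,-4.9],[0,0,0],[0,0,0]]'

```text
time: 3.85
position: [0.5165, 0.3363, 0.1713]
tool_rot: [0.0, 0.845, 0.535, 0.0]
force: [0.3, -0.0, -0.0]
finger_gap: 0.0856
grasp_force: 0.0
```

```bash
python3 - <<'E'
from h import *
s=state();im=snapshot('wrist');KE=cam('wrist',s);T=toolT(s)
print(s['position'],np.degrees(np.arctan2(T[1,0],T[0,0])))
for r in outline_of('wrist','straightedge')[:3]:
    m=r['pixels'];im[m]=im[m]*.6+np.array([0,100,0]);print(r['p'],r['xy'],rect(KE,m,.018))
P=[[.5156+a*np.cos(np.radians(64.8))-b*np.sin(np.radians(64.8)),.3368+a*np.sin(np.radians(64.8))+b*np.cos(np.radians(64.8)),.048] for a,b in((.06,.007),(.06,-.007),(-.06,-.007),(-.06,.007))]
cv2.polylines(im,[proj(KE,P).astype(np.int32)],True,(0,0,255),1);cv2.imwrite('pics/w1.png',im)
E
```

```text
[0.51653962 0.33634075 0.17126288] 64.68015473525368
0.92 [570.5, 58.4] (array([732.3, 368.6]), array([89. , 62.8]), 71.24)
0.89 [317.5, 213.6] (array([513.3, 337.5]), array([169.7,  50.8]), 65.41)
0.77 [88.9, 237.1] (array([326.6, 409.2]), array([180.2,  51.3]), -8.3)
```

View pics/w1.png

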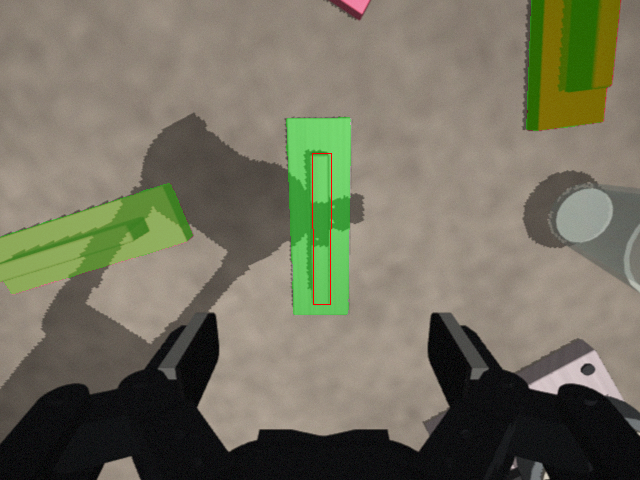

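The wrist view shows the grey straightedge at (318,214) with its rib on the predicted outline, so the fingers straddle it and I can go down.

Call:
drive_tool --linear '[[0,-2,35],[0,0,35],[0,0,35],[0,0,30],[0,0,11]]' --dr '[[0,0,-0.4],[0,0,0],[0,0,0],[0,0,0],[0,0,0]]'

```text
time: 4.37
position: [0.5121, 0.3358, 0.0215]
tool_rot: [-0.0, 0.843, 0.538, -0.003]
force: [-0.9, -0.1, 0.1]
finger_gap: 0.0856
grasp_force: 0.0
```

Call:
drive_tool --linear '[[0,0,0],[0,0,0],[0,0,0],[0,0,0],[0,0,0]]' --dr '[[0,0,0],[0,0,0],[0,0,0],[0,0,0],[0,0,0]]' --hand 0

```text
time: 4.78
position: [0.5158, 0.3378, 0.0273]
tool_rot: [0.0, 0.842, 0.539, 0.002]
force: [0.1, 0.6, -0.7]
finger_gap: 0.0255
grasp_force: 0.0
```

Call:
drive_tool --linear '[[0,0,0],[0,0,0],[0,0,0],[0,0,0],[0,0,0]]' --dr '[[0,0,0],[0,0,0],[0,0,0],[0,0,0],[0,0,0]]'

```text
time: 5.2
position: [0.5153, 0.3377, 0.027]
tool_rot: [0.0, 0.842, 0.539, 0.001]
force: [-0.9, -0.6, 6.3]
finger_gap: 0.0126
grasp_force: 62.5
```

Call:
drive_tool --linear '[[0,0,-10],[0,0,-10],[0,0,-10],[0,0,-10],[0,0,-10]]' --dr '[[0,0,-7],[0,0,-7],[0,0,-7],[0,0,-7],[0,0,-7]]'

```text
time: 5.62
position: [0.5134, 0.3365, 0.0744]
tool_rot: [-0.001, 0.639, 0.769, -0.001]
force: [0.6, -0.1, -7.0]
finger_gap: 0.0126
grasp_force: 60.6
```

Call:
drive_tool --linear '[[-34.7,-8.6,0],[-34.7,-8.6,0],[-34.7,-8.6,0],[-34.7,-8.6,0],[-34.7,-8.6,0]]' --dr '[[0,0,0],[0,0,0],[0,0,0],[0,0,0],[0,0,0]]'

```text
time: 6.03
position: [0.5014, 0.1571, 0.0743]
tool_rot: [-0.001, 0.641, 0.768, -0.001]
force: [0.4, -0.4, -5.9]
finger_gap: 0.0125
grasp_force: 60.6
```

Call:
drive_tool --linear '[[-34.7,-8.6,0],[-34.7,-8.6,0],[-34.7,-8.6,0],[-34.7,-8.6,0],[-34.7,-8.6,0]]' --dr '[[0,0,0],[0,0,0],[0,0,0],[0,0,0],[0,0,0]]'

```text
time: 6.45
position: [0.4899, -0.0211, 0.0746]
tool_rot: [-0.001, 0.641, 0.767, -0.001]
force: [1.1, 0.1, -6.2]
finger_gap: 0.0128
grasp_force: 60.6
```

Call:
drive_tool --linear '[[0,0,20],[0,0,20],[0,0,0],[0,0,0]]' --dr '[[0,0,0],[0,0,0],[0,0,0],[0,0,0]]'

```text
time: 6.78
position: [0.4893, -0.0194, 0.034]
tool_rot: [-0.002, 0.642, 0.767, -0.001]
force: [0.1, 0.2, -6.0]
finger_gap: 0.013
grasp_force: 60.6
```

```bash
python3 - <<'E'
from h import *
s=state();im=snapshot('wrist');KE=cam('wrist',s);T=toolT(s)
print(s['position'],np.degrees(np.arctan2(T[1,0],T[0,0])),s['finger_gap'])
cv2.imwrite('pics/w2.png',im)
t=snapshot('top');cv2.imwrite('pics/t2.png',cv2.resize(t[150:330,270:510],None,fx=3.2,fy=3.2,interpolation=cv2.INTER_CUBIC))
for r in outline_of('top','straightedge')[:4]: print(r['p'],r['xy'],rect(cam('top'),r['pixels'],.03))
E
```

```text
[ 0.48932453 -0.01944033  0.03404598] 100.1866514406873 0.01300835817420237
0.94 [353.4, 269.7] (array([481. ,  40.3]), array([51. , 48.7]), 8.31)
0.85 [203.6, 335.0] (array([328.1, 405. ]), array([168.8,  51.6]), -8.33)
0.79 [148.5, 236.8] (array([578.7, 542.1]), array([171.3,  56.5]), -55.15)
```

View pics/w2.png

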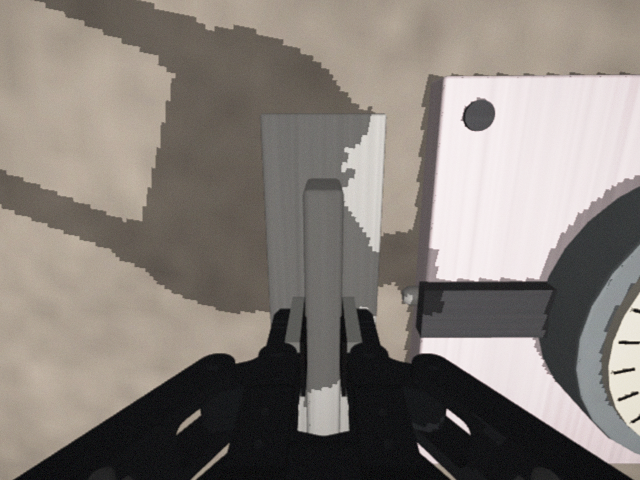

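View pics/t2.png

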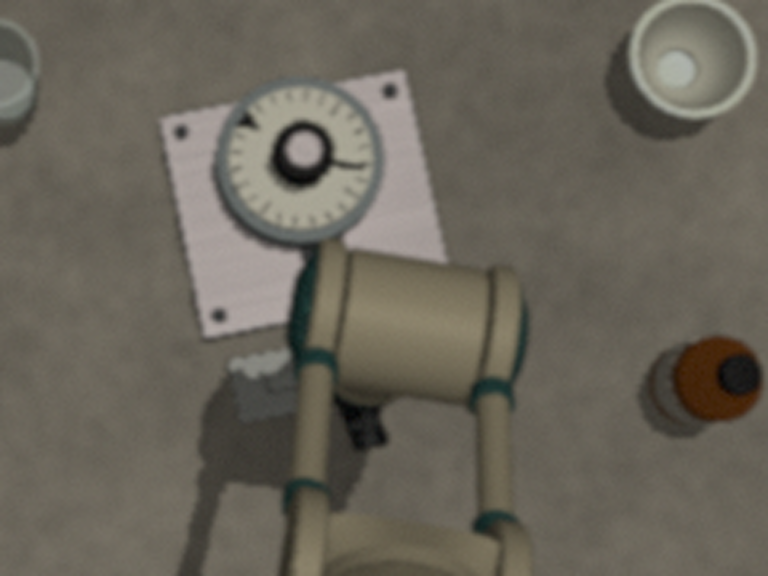

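```bash
python3 - <<'E'
from h import *
s=state();KE=cam('wrist',s)
a=lambda P:np.degrees(np.arctan2(P[1,1]-P[0,1],P[1,0]-P[0,0]))%180
g=cv2.cvtColor(cv2.imread('pics/w2.png'),cv2.COLOR_BGR2GRAY).astype(float)
def edge(rows,lo,hi,sgn):
    pts=[]
    for v in rows:
        d=np.gradient(cv2.GaussianBlur(g,(5,5),1)[v])[lo(v):hi(v)]*sgn
        pts.append((lo(v)+d.argmax(),v))
    pts=np.array(pts,float);c=np.polyfit(pts[:,1],pts[:,0],1)
    r=abs(np.polyval(c,pts[:,1])-pts[:,0]);k=r<2;c=np.polyfit(pts[k,1],pts[k,0],1)
    print(k.sum(),r.mean().round(2));return np.array([(np.polyval(c,v),v) for v in (rows[0],rows[-1])])
x=edge(range(85,240,5),lambda v:int(441-(v-76)*.116-12),lambda v:int(441-(v-76)*.116+14),1)
P=ray(KE,x,.02);print('plate',x.round(1).tolist(),P.round(4).tolist(),a(P))
x=edge(range(122,280,5),lambda v:int(385-(v-114)*.04-9),lambda v:int(385-(v-114)*.04+9),-1)
Q=ray(KE,x,.025);print('se',x.round(1).tolist(),Q.round(4).tolist(),a(Q))
x=edge(range(122,280,5),lambda v:int(262+(v-114)*.04-9),lambda v:int(262+(v-114)*.04+9),-1)
Q2=ray(KE,x,.025);print('seL',Q2.round(4).tolist(),a(Q2))
n=np.array([P[0,1]-P[1,1],P[1,0]-P[0,0]]);n/=np.linalg.norm(n);print('gap',((Q-P[0])[:,:2]@n).round(4))
print('plunger',ray(KE,[(408,296)],.01),'far end',ray(KE,[(262,114),(385,114)],.025))
E
```

```text
31 0.24
plate [[443.0, 85.0], [429.8, 235.0]] [[0.5223, 0.0824, 0.02], [0.5339, 0.0206, 0.02]] 100.66957191555915
32 0.3
se [[384.6, 122.0], [377.1, 277.0]] [[0.5017, 0.0643, 0.025], [0.5138, -0.0019, 0.025]] 100.37211830031674
19 2.44
seL [[0.4519, 0.0553, 0.025], [0.4639, -0.0109, 0.025]] 100.3257074549285
gap [-0.0236 -0.024 ]
plunger [[ 0.53522789 -0.01527718  0.01      ]] far end [[0.45303022 0.05859694 0.025     ]
 [0.50113907 0.06731082 0.025     ]]
```

Call:
drive_tool --linear '[[0,0,3.5],[0,0,3],[0,0,0.5],[0,0,0]]' --dr '[[0,0,-0.3],[0,0,0],[0,0,0],[0,0,0]]'

```text
time: 7.27
position: [0.4913, -0.0194, 0.0282]
tool_rot: [-0.0, 0.639, 0.769, -0.0]
force: [0.1, -0.2, -5.7]
finger_gap: 0.0124
grasp_force: 60.6
```

Call:
drive_tool --linear '[[0,5,0],[0,5,0],[0,5,0],[0,4,0],[0,2,0]]' --dr '[[0,0,0],[0,0,0],[0,0,0],[0,0,0],[0,0,0]]'

```text
time: 7.68
position: [0.5121, -0.0158, 0.0282]
tool_rot: [-0.001, 0.639, 0.769, -0.001]
force: [-4.3, -1.2, -3.5]
finger_gap: 0.0127
grasp_force: 60.9
```

Call:
drive_tool --linear '[[0,1.5,0],[0,1,0],[0,0.5,0],[0,0,0]]' --dr '[[0,0,0],[0,0,0],[0,0,0],[0,0,0]]'

```text
time: 8.02
position: [0.512, -0.0156, 0.0277]
tool_rot: [-0.002, 0.639, 0.769, -0.002]
force: [-5.6, -3.1, -4.8]
finger_gap: 0.0126
grasp_force: 61.0
```

Call:
drive_tool --linear '[[0,0,0.7],[0,0,0.5],[0,1,0],[0,0.5,0],[0,0,0]]' --dr '[[0,0,0],[0,0,0],[0,0,0],[0,0,0],[0,0,0]]'

```text
time: 8.43
position: [0.512, -0.0155, 0.0272]
tool_rot: [-0.003, 0.639, 0.769, -0.003]
force: [-10.4, -2.9, 3.8]
finger_gap: 0.0126
grasp_force: 62.2
```

```bash
python3 - <<'E'
from h import *
s=state();print(s['position'],s['force'])
im=snapshot('wrist');cv2.imwrite('pics/w3.png',im[60:400,200:560].repeat(2,0).repeat(2,1)[:600])
E
```

```text
[ 0.51204508 -0.01548623  0.02718969] [-10.43947312  -2.92194873   3.78445532]
```

View pics/w3.png

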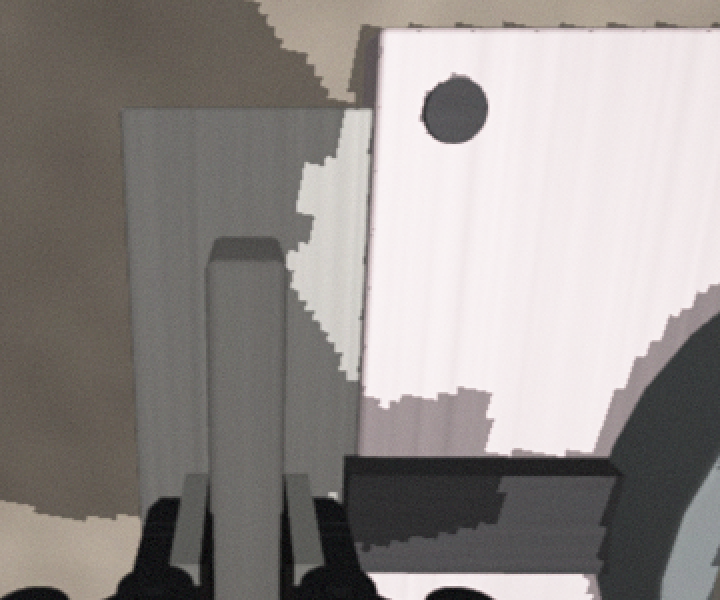

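The straightedge is flush against the plate in the view. I'll relax the push, release with a small opening because the cover is near the finger, and go up.

Call:
drive_tool --linear '[[0,-1.2,0],[0,0,0]]' --dr '[[0,0,0],[0,0,0]]'

```text
time: 8.65
position: [0.512, -0.0155, 0.0272]
tool_rot: [-0.002, 0.639, 0.769, -0.002]
force: [-7.4, -3.1, 2.3]
finger_gap: 0.0126
grasp_force: 61.7
```

Call:
drive_tool --linear '[[0,0,0],[0,0,0],[0,0,0],[0,0,0]]' --dr '[[0,0,0],[0,0,0],[0,0,0],[0,0,0]]' --hand 0.25

```text
time: 8.98
position: [0.5156, -0.0153, 0.0276]
tool_rot: [0.0, 0.639, 0.769, 0.0]
force: [-4.1, -0.8, 1.7]
finger_gap: 0.0216
grasp_force: 1.7
```

Call:
drive_tool --linear '[[0,-2,0],[0,-1.6,0],[0,0,0],[0,0,0]]' --dr '[[0,0,0],[0,0,0],[0,0,0],[0,0,0]]'

```text
time: 9.32
position: [0.5127, -0.0159, 0.0273]
tool_rot: [0.001, 0.639, 0.769, 0.001]
force: [-0.3, 0.6, -0.4]
finger_gap: 0.0214
grasp_force: 0.0
```

Call:
drive_tool --linear '[[0,0,-8],[0,0,-12],[0,0,-20],[0,0,-35],[0,0,-35]]' --dr '[[0,0,0],[0,0,0],[0,0,0],[0,0,0],[0,0,0]]'

```text
time: 9.73
position: [0.5112, -0.0157, 0.138]
tool_rot: [-0.001, 0.639, 0.769, -0.0]
force: [0.0, 0.3, 0.6]
finger_gap: 0.0214
grasp_force: 0.0
```

Call:
drive_tool --linear '[[0,0,-30],[0,10,0],[0,10,0],[0,0,0]]' --dr '[[0,0,0],[0,0,0],[0,0,0],[0,0,0]]' --hand 1

```text
time: 10.07
position: [0.5336, -0.012, 0.1673]
tool_rot: [0.001, 0.639, 0.769, 0.001]
force: [0.7, 0.1, -1.5]
finger_gap: 0.0684
grasp_force: 0.0
```

```bash
python3 - <<'E'
from h import *
s=state();print(s['position'],s['tool_rot'])
im=snapshot('wrist');cv2.imwrite('pics/w4.png',im);KE=cam('wrist',s)
for q,z in(('straightedge',.018),('knob_grip',.07),('zero_mark',.054),('pointer_tip',.057)):
    for r in outline_of('wrist',q)[:3]: print(q,r['p'],r['xy'],r['pixels'].sum(),ray(KE,[r['xy']],z).round(4),rect(KE,r['pixels'],z))
E
```

```text
[ 0.53360025 -0.01203586  0.16728341] [0.00107691 0.63927091 0.76898039 0.00084267]
straightedge 0.59 [292.0, 211.9] 11961 [[ 0.5064 -0.0054  0.018 ]] (array([510.3, -16.5]), array([168.6,  50.9]), -79.48)
knob_grip 0.61 [443.8, 211.1] 54234 [[0.6089 0.0265 0.07  ]] (array([615.8,  16.6]), array([174. , 165.8]), 10.44)
zero_mark 0.65 [488.8, 231.9] 17308 [[0.6517 0.0148 0.054 ]] (array([653.8,   9.4]), array([111.9, 111.8]), -75.08)
pointer_tip 0.65 [440.4, 244.2] 208 [[0.6184 0.     0.057 ]] (array([618.5,   2.2]), array([25.5,  3.8]), 10.48)
```

View pics/w4.png

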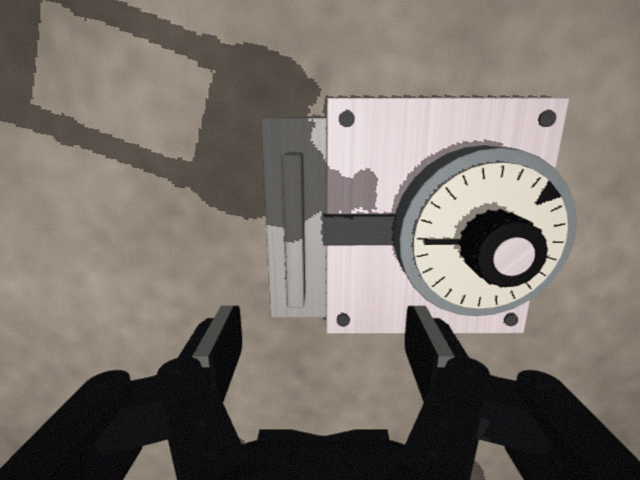

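The straightedge reads 100.5°, centred and flush. The pointer now points at the front edge, so the plunger is in. The wedge is at pixel (549,191). Next I go over the knob with a pre-wind.

Call:
drive_tool --linear '[[0,30.9,0],[0,30.9,0],[0,30.9,0],[0,30.9,0]]' --dr '[[0,0,0],[0,0,0],[0,0,0],[0,0,0]]'

```text
time: 10.65
position: [0.6535, 0.0106, 0.1663]
tool_rot: [-0.001, 0.639, 0.769, -0.001]
force: [-0.1, 0.2, -0.3]
finger_gap: 0.0855
grasp_force: 0.0
```

Call:
drive_tool --linear '[[0,0,0],[0,0,0],[0,0,0],[0,0,0],[0,0,0]]' --dr '[[0,0,7],[0,0,7],[0,0,7],[0,0,7],[0,0,7]]'

```text
time: 11.07
position: [0.6523, 0.0103, 0.1658]
tool_rot: [-0.001, 0.843, 0.538, -0.001]
force: [0.3, -0.0, -0.6]
finger_gap: 0.0854
grasp_force: 0.0
```

Call:
drive_tool --linear '[[0,0,0],[0,0,0],[0,0,0],[0,0,0],[0,0,0]]' --dr '[[0,0,7],[0,0,7],[0,0,7],[0,0,7],[0,0,7]]'

```text
time: 11.48
position: [0.6522, 0.0103, 0.166]
tool_rot: [-0.0, 0.966, 0.26, -0.001]
force: [0.6, -0.5, 0.3]
finger_gap: 0.0851
grasp_force: 0.0
```

Call:
drive_tool --linear '[[0,0,0],[0,0,0],[0,0,0]]' --dr '[[0,0,0],[0,0,0],[0,0,0]]'

```text
time: 11.73
position: [0.6526, 0.0103, 0.1666]
tool_rot: [-0.0, 0.964, 0.264, -0.001]
force: [-0.3, 0.3, 0.5]
finger_gap: 0.0855
grasp_force: 0.0
```

```bash
cat >> h.py <<'E'
def dial(name):
    s=state();im=snapshot('wrist');KE=cam('wrist',s);T=toolT(s)
    print('pos',s['position'].round(4) if hasattr(s['position'],'round') else s['position'],'toolx',np.degrees(np.arctan2(T[1,0],T[0,0])))
    for q in('zero_mark','pointer_tip'):
        for r in outline_of('wrist',q)[:2]: print(q,r['p'],r['xy'],r['pixels'].sum(),ray(KE,[r['xy']],.055).round(4),rect(KE,r['pixels'],.054 if q[0]=='z' else .057))
    # rectified top-down view of dial plane z=.054, 0.2 mm per px, centred (.655,.0102); up=+x, left=+y
    n=600;C=np.array([.655,.0102]);pw=[[C[0]+a*.06,C[1]+b*.06,.054] for a,b in((1,1),(1,-1),(-1,-1),(-1,1))]
    H=cv2.getPerspectiveTransform(proj(KE,pw).astype(np.float32),np.float32([[0,0],[n,0],[n,n],[0,n]]))
    w=cv2.warpPerspective(im,H,(n,n));cv2.imwrite(f'pics/{name}.png',w);return w,s
E
python3 - <<'E'
from h import *
w,s=dial('d1')
E
```

```text
pos [0.6526 0.0103 0.1666] toolx 30.651683264494483
zero_mark 0.64 [325.1, 227.6] 17508 [[0.6603 0.0133 0.055 ]] (array([654.2,   9.4]), array([111.6, 110.6]), 68.92)
zero_mark 0.48 [305.4, 291.8] 68 [[6.087e-01 2.000e-04 5.500e-02]] (array([611.5,   0.7]), array([12.4,  3.6]), 9.8)
pointer_tip 0.58 [325.2, 230.0] 17531 [[0.6588 0.0123 0.055 ]] (array([655.4,  10. ]), array([110.5, 109.8]), -88.62)
```

View pics/d1.png

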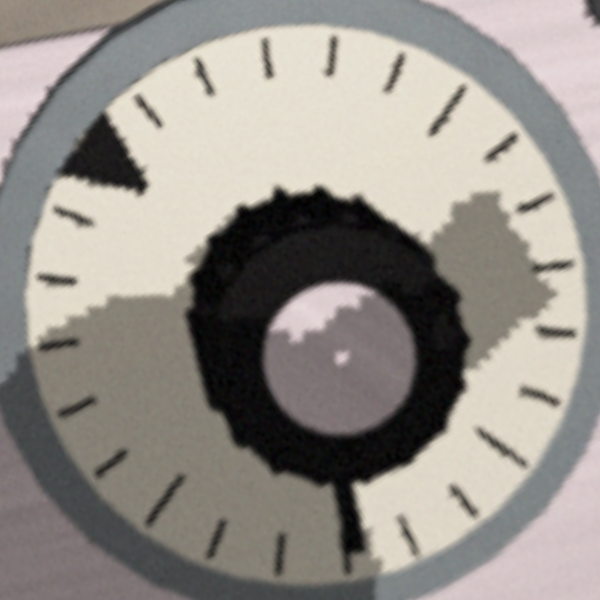

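The rectified view shows the disc centre at (306,304), about (0.6543,0.0092) in the world. The wedge is at (100,155), about 54.3° in the world, and the pointer tip is at (355,550), about 190.5°. I grip and turn anticlockwise by 136°.

Call:
drive_tool --linear '[[0.9,1.8,30],[0,0,30],[0,0,30],[0,0,14],[0,0,0]]' --dr '[[0,0,0],[0,0,0],[0,0,0],[0,0,0],[0,0,0]]'

```text
time: 12.3
position: [0.6516, 0.0095, 0.0589]
tool_rot: [-0.001, 0.965, 0.263, -0.004]
force: [-1.0, -0.0, -0.7]
finger_gap: 0.0852
grasp_force: 0.0
```

Call:
drive_tool --linear '[[0,0,0],[0,0,0],[0,0,0],[0,0,0],[0,0,0]]' --dr '[[0,0,0],[0,0,0],[0,0,0],[0,0,0],[0,0,0]]' --hand 0

```text
time: 12.72
position: [0.6557, 0.0098, 0.0655]
tool_rot: [0.0, 0.965, 0.263, 0.002]
force: [-0.6, 1.2, 6.2]
finger_gap: 0.0442
grasp_force: 61.5
```

Call:
drive_tool --linear '[[0,0,0],[0,0,0]]' --dr '[[0,0,-3],[0,0,-3]]'

```text
time: 12.88
position: [0.6556, 0.0099, 0.0655]
tool_rot: [0.0, 0.949, 0.314, 0.002]
force: [-1.4, 2.0, 6.3]
finger_gap: 0.0447
grasp_force: 61.7
```

Call:
drive_tool --linear '[[0,0,0],[0,0,0],[0,0,0],[0,0,0],[0,0,0]]' --dr '[[0,0,-7],[0,0,-7],[0,0,-7],[0,0,-7],[0,0,-7]]'

```text
time: 13.3
position: [0.6551, 0.0103, 0.0655]
tool_rot: [0.0, 0.81, 0.587, 0.001]
force: [-1.6, 2.5, 6.7]
finger_gap: 0.044
grasp_force: 61.9
```

Call:
drive_tool --linear '[[0,0,0],[0,0,0],[0,0,0],[0,0,0],[0,0,0]]' --dr '[[0,0,-7],[0,0,-7],[0,0,-7],[0,0,-7],[0,0,-7]]'

```text
time: 13.72
position: [0.6545, 0.0102, 0.0655]
tool_rot: [-0.0, 0.596, 0.803, 0.001]
force: [-3.5, 3.1, 8.6]
finger_gap: 0.0442
grasp_force: 61.8
```

Call:
drive_tool --linear '[[0,0,0],[0,0,0],[0,0,0],[0,0,0],[0,0,0]]' --dr '[[0,0,-7],[0,0,-7],[0,0,-7],[0,0,-7],[0,0,-7]]'

```text
time: 14.13
position: [0.654, 0.0099, 0.0655]
tool_rot: [-0.0, 0.327, 0.945, 0.0]
force: [-5.4, 1.4, 8.9]
finger_gap: 0.0443
grasp_force: 62.0
```

Call:
drive_tool --linear '[[0,0,0],[0,0,0],[0,0,0],[0,0,0],[0,0,0]]' --dr '[[0,0,-7],[0,0,-7],[0,0,-7],[0,0,-4.3],[0,0,0]]'

```text
time: 14.55
position: [0.6538, 0.0095, 0.0655]
tool_rot: [-0.0, 0.113, 0.994, 0.0]
force: [-4.5, 0.2, 8.0]
finger_gap: 0.0443
grasp_force: 62.1
```

```bash
python3 - <<'E'
from h import *
w,s=dial('d2');print(s['force'],s['torque'],s['qpos'])
E
```

```text
pos [0.6538 0.0095 0.0655] toolx 166.97782079741708
zero_mark 0.97 [322.7, 281.8] 34448 [[0.6422 0.0118 0.055 ]] (array([652.9,   8.3]), array([111.3, 108.8]), -52.22)
pointer_tip 0.59 [286.7, 243.2] 497 [[6.205e-01 5.000e-04 5.500e-02]] (array([618.4,   2. ]), array([25.1,  4.3]), 11.95)
[-4.51638414  0.2456146   7.97195051] [0.28799742 0.75880222 0.07733124] [-9.18182300e-02  5.14452450e-01  1.55676116e+00  9.96389944e-05
  1.07090166e+00 -1.43538243e+00]
```

View pics/d2.png

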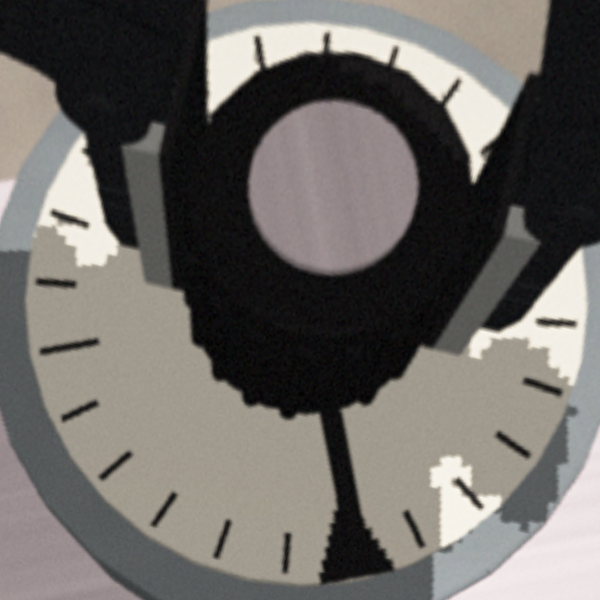

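The rectified view shows the wedge (357,577) lined up with the pointer tip (350,510), within about 1°. I release and retreat.

Call:
drive_tool --linear '[[0,0,0],[0,0,0],[0,0,0],[0,0,0],[0,0,0]]' --dr '[[0,0,0],[0,0,0],[0,0,0],[0,0,0],[0,0,0]]' --hand 0.9

```text
time: 15.12
position: [0.655, 0.0091, 0.063]
tool_rot: [0.0, 0.115, 0.993, -0.0]
force: [0.1, 0.3, 0.2]
finger_gap: 0.0768
grasp_force: 0.0
```

Call:
drive_tool --linear '[[0,0,-15],[0,0,-30],[0,0,-30],[0,0,-30],[0,0,0]]' --dr '[[0,0,0],[0,0,0],[0,0,0],[0,0,0],[0,0,0]]'

```text
time: 15.53
position: [0.6587, 0.0089, 0.175]
tool_rot: [0.006, 0.115, 0.993, 0.0]
force: [1.1, -0.7, -0.2]
finger_gap: 0.0764
grasp_force: 0.0
```

Call:
drive_tool --linear '[[0,0,0],[0,0,0],[0,0,0]]' --dr '[[0,0,0],[0,0,0],[0,0,0]]'

```text
time: 15.78
position: [0.6536, 0.0093, 0.1664]
tool_rot: [-0.002, 0.115, 0.993, -0.0]
force: [0.3, -0.2, 0.0]
finger_gap: 0.0768
grasp_force: 0.0
```

```bash
python3 - <<'E'
from h import *
w,s=dial('d3')
for r in outline_of('wrist','straightedge')[:2]: print(r['p'],rect(cam('wrist',s),r['pixels'],.018))
E
```

```text
pos [0.6536 0.0093 0.1664] toolx 166.80975469265675
zero_mark 0.93 [321.9, 236.4] 17406 [[0.6505 0.009  0.055 ]] (array([653.7,   8.8]), array([112., 111.]), 76.81)
pointer_tip 0.52 [299.5, 199.0] 194 [[ 6.201e-01 -1.000e-04  5.500e-02]] (array([618.4,   1.9]), array([23.7,  4.1]), 12.2)
0.71 (array([511.3, -16.6]), array([169.8,  50.4]), -79.3)
```

View pics/d3.png

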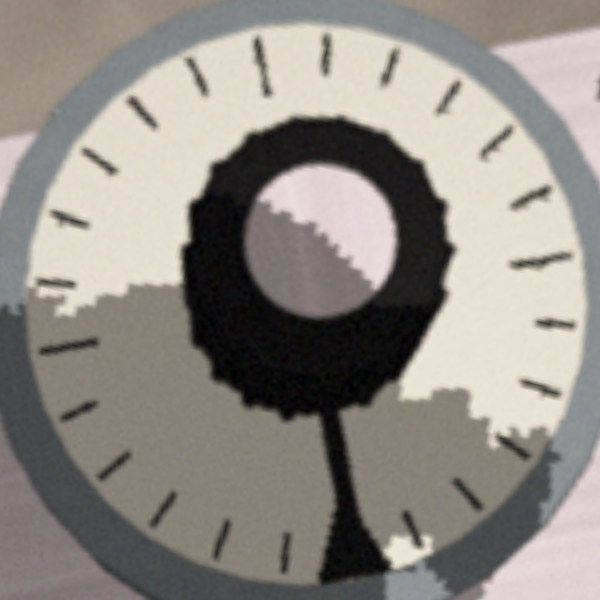

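The wedge rim is centred at (355,576), right on the pointer line. The straightedge is still flush, parallel at −79.3°. I hand in.

```bash
python3 -c "
from bench import *
print(finish_job())"
```

```text
the job is handed in; nothing more can be done
None
```

I've handed the job in; the hand-in call gave no verdict. In the last camera check the straightedge lay flush with the plunger in and the zero wedge was within about 1 mm of the pointer tip. The bottle, beaker and mortar were not touched.

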